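# Vent the dry box and hold its lid ajar

### The arm

A 6-joint arm with a two-finger parallel gripper is mounted at the origin on the work surface. World frame = base frame: x ahead of the robot, y to its left, z up, the work surface at z = 0. Lengths are in m, angles in rad, forces in N, time in s.
With the tool pointing down it reaches from about 0.35 to 0.775 m from the base axis. Payload 7.3 kg.
Tool frame: the origin (TCP) lies at the very end of the fingers, on their centre line; the grasp point (between the pads) lies grip_point_offset behind it (grip_point_offset is the distance from the TCP to the grasp point, in m); z points along the fingers, y is the direction in which the jaws open and shut (so a half turn about z gives the same grasp; the last joint's range is limited). The gripper opens to 92 mm and grips with 3 to 60 N. Pads are 19 mm wide; open, the fingers measure 130 mm over their backs; the gripper's body (75 mm by 190 mm) begins 47 mm behind the grasp point.
Start: joints at [-1.331, 0.342, 1.524, -0, 1.275, -0.146], TCP at [0.198, -0.486, 0.227] pointing down, gripper open.
Joint ranges: [-2.53, 2.53], [-0.77, 2.02], [0.04, 2.7], [-1, 4.14], [0.28, 2.66], [-3.11, 3.11]. Speed limits (rad/s): [2.57, 2.57, 3.14, 3.14, 3.14, 3.14].

### API

Orientations are given as [roll, pitch, yaw] about the fixed x, y, z axes, in that order (R = Rz(yaw) Ry(pitch) Rx(roll)).
In Python, from cell import * gives the robot as it stands.
- The arm moves only by the shell command python3 -m inch 'ROWS' [OPENING] [FORCE]. ROWS is JSON, a list that holds one entry, the list of rows, each a list of 4 numbers: the shift along the tool's x, y, z in mm, then the turn about the tool's z in rad. In form: [[[x, y, z, roll], ...]]. A call has 1 to 10 rows; each row shifts and turns the commanded pose from where the row before left it, along the tool's axes as they then stand; what a row does not reach is not made up. A row lasts 1/8 s, in which the tool goes at most 62.5 mm and 10.7 degrees, less where a joint would pass 70% of its speed; a pose out of reach is approached as far as the arm can. A call with a gripper value outside its range is refused whole. OPENING is the closure, from -1 (fully open) to 1 (shut), set as the call begins (- or left out, the last holds). The fingers move at their own pace and stop on an object; FORCE is the grip in N (left out, the last holds). Time passes only in rows, so rows that do not move let the fingers close. It gives the time, the measured TCP pose, the force and the opening at its end, in the units of the state.
- observe(): the state, without advancing time (a new reading comes with each control period).
- read_camera(name): name is "scene" or "side" or "wrist"; returns a dict with "img" (480x640x3 uint8, blue, green, red), "fx", "fy", "cx", "cy" (pixels), "eye" and "rotation" of the camera in the world; the wrist camera has in their place "T_tool_cam" (4x4, takes a point from camera to tool coordinates, whose origin is the TCP and whose axes are the flange's). Camera axes: x right, y down, z forward; pixel columns grow to the right and rows downward; lengths in m; the calibration is good to about 2 mm. The wrist camera is an equidistant fisheye: a pixel r from the principal point sees the ray r / f radians off the axis. A picture is of the moment at which its call begins: read the wrist's pose just before it. There is no depth.
- hand_in(): hands the job in, once; it reports no verdict.
Trained networks look in the newest picture that a camera, given by its name, has taken for a name from the list of things; names that differ only in an ending like _2 or _b are one class to them, and where a whole thing is asked for, a point or a joint stands for the part that bears it (a point fixed in the world has none). Each returns a list of dicts, best first, with "conf" (0 to 1); they miss things now and then, are a little off and sometimes report something else, mostly with a low value. They report only what shows in the picture. A call takes as long as a camera call. They do not tell look-alikes from the thing itself.
- boxes_of(camera, label): "at" ([row, column] in pixels, amid what is visible of it).
- place_of(camera, label): "at" ([row, column] in pixels: a listed point, or the origin of a listed thing).
The state is a dict: "time": time; "qpos": joint angles; "qvel": joint speeds; "joint_efforts": joint torques, N m; "tool_pos": TCP position; "tool_rot": TCP orientation; "contact_force": force on the tool from outside, world axes, zero at the start; "torque": the same for the moment, N m; "opening": finger opening in m.
Only numpy, scipy, OpenCV 4.12 (cv2) and the standard library are available. Lean on these libraries where they do the work, as an engineer would, in place of code of your own. Each camera call takes 0.05 s, during which the arm holds its last target. There are 200 camera calls.

### The job

Vent the dry box of battery cells: first pull the push-fit plug out of the port on its side and put it into the shallow steel tray. Then take the lid by its handle, break it free from its sticky seal without flinging it wide open, and finish while still holding it just ajar with the gripper, its front edge 15 to 40 mm above the rim. Leave everything else where it stands.

Things in the scene. Friction and masses are not known exactly. Their poses are not given: they have to be found in the camera images.
- dry_box: white plastic dry box, fixed to the table, 180 (x) x 200 (y) x 85 mm to the rim; origin: centre of its underside, x axis from the front (handle side) to the hinge side, y towards the vent port. The port is a grey block 50 x 50 mm, 90 mm high, at y = +135 mm, x = 0; a round dial is on the -y side
- plug_grip (a point): grip of the steel vent plug, on its axis, z up along the plug: round, 24 mm across, 37 mm tall; this point is 18 mm below the plug's top and, at the start, 24 mm above the port block (114 mm above the table). Under the grip a flange 30 mm across, 5 mm thick, then a stem 15 mm across, 24 mm long. Lower end 48 mm below this point. 40 to 70 g. Set down free it may stand or topple; either will do
- port (a point): centre of the port's mouth on the grey block's top, 90 mm above the table, fixed to the dry box. The plug's stem sits 24 mm deep in it, held by a spring detent in a groove: a straight pull up of about 8 to 16 N frees it within the first 4 mm, then a few N of rubbing
- tray: open shallow stainless tray, loose, 140 (x) x 110 (y) x 25 mm high, wall and floor 4 mm, to the left or right of the dry box; origin: centre of underside
- lid_handle (a point): middle of the lid's handle, a round steel bar 12 mm thick and 100 mm long along the dry box's y axis, standing on two end posts; bar axis 42 mm above the lid's top face (139 mm above the table, 60 mm in front of the box's middle, when shut). Turns with the lid
- lid_hinge (a point): on the lid's hinge axis, at the rim of the dry box at its +x side, 85 mm above the table; the axis runs along the dry box's y axis. The handle bar is 150 mm in front of it and 54 mm above it when shut, the lid's front edge 186 mm in front of it. Grey lid plate 12 mm thick, about 0.3 to 0.5 kg with its handle
- lid (a joint): lid angle, rad: 0 shut, grows as the front edge rises to 1.2; front edge height over the rim = 186 mm x angle. The seal holds until a peak of about 13 to 20 N upward at the handle near 0.01 rad, then gives way and is free from 0.065 rad on; beyond, the lid has only its weight, 2 to 3 N at the handle, and if let go falls back onto the seal and rests there at 0.065 rad or less
- cell_clamp: bystander: pouch-cell clamp, two aluminium plates 110 x 90 mm with four bolts, 50 mm high; may stand at either side of the dry box; origin: centre of underside
- wash_bottle: bystander: round clear bottle, 64 mm across, 160 mm high; origin: centre of underside
- meter: bystander: black hand meter lying flat, 80 x 150 x 46 mm; origin: centre of underside
- tape_roll: bystander: roll of black tape lying flat, 90 mm across, 24 mm high; origin: centre of underside
- driver: bystander: screwdriver lying flat, 180 mm long; origin below its middle
- jar: bystander: small amber jar, 50 mm across, 60 mm high; origin: centre of underside
- coin_holder: bystander: grey block 50 x 80 x 18 mm with three coin cells on it; origin: centre of underside
Mind the look-alikes: they are no part of the job. There is more than one size of the part that bears plug_grip; the job needs the middle-sized.

How it is judged:
On the way, in this order (a step that is already met when the one before it is completed fails the run):
1. the plug is out of the port, released in the tray, with the lid still shut (x of plug_grip in the frame of tray between -0.07 and 0.07 m and y of plug_grip in the frame of tray between -0.055 and 0.055 m and z of plug_grip in the frame of tray below 0.065 m and contact force between vent_plug and tray above 0.1 N and contact force between vent_plug and the fingers below 0.1 N and value of joint lid below 0.02 rad), for 0.2 s.
2. the lid is broken free from its seal (value of joint lid above 0.07 rad), for 0.1 s.
At the end, for the whole second after the job is handed in: the gripper's fingers hold the lid still, its front edge about 14 to 45 mm above the rim (0.074 to 0.24 rad), the fingers pressing on it with more than 0.5 N, and the plug lies released and at rest in the tray (value of joint lid between 0.074 and 0.24 rad and velocity of joint lid between -0.05 and 0.05 rad/s and contact force between lid and the fingers above 0.5 N and x of plug_grip in the frame of tray between -0.07 and 0.07 m and y of plug_grip in the frame of tray between -0.055 and 0.055 m and z of plug_grip in the frame of tray below 0.065 m and contact force between vent_plug and tray above 0.1 N and contact force between vent_plug and the fingers below 0.1 N and linear speed of vent_plug below 0.05 m/s); the arm keeps its last pose, push and grip.
It fails at once if the lid is flung open by more than 0.5 rad (value of joint lid above 0.5 rad).
It fails at once if a bystander is pushed more than 30 mm from its place (distance of any of cell_clamp, wash_bottle, meter, tape_roll, driver, jar, coin_holder from where it was at the start of the episode above 0.03 m).
It also fails if it takes over 51 s, if anything falls off the work surface, if the arm or the gripper's body presses on something with over 40 N, if the wrist force passes 120 N, or if a joint passes its speed limit or range.

## Working session

There is one attempt and no reset: what is moved stays moved. The work goes in short steps, Python scripts to look and compute and a shell command to move; the robot and the scene stay as the last step left them, time stands still between calls to the robot, and variables do not carry over. Pictures are saved under pics/ and viewed, about 8 in all and at most 12, crops included, and the job is handed in when it is done.

```bash
mkdir -p pics
cat > h.py <<'E'
from cell import *
import numpy as np, cv2
from scipy.spatial.transform import Rotation as R
def ray(c,at):
    v=np.array([(at[1]-c['cx'])/c['fx'],(at[0]-c['cy'])/c['fy'],1.])
    return np.array(c['eye']),np.array(c['rotation'])@v
def atz(c,at,z):
    e,d=ray(c,at); return e+d*(z-e[2])/d[2]
def tri(c1,a1,c2,a2):
    A=[];b=[]
    for c,a in((c1,a1),(c2,a2)):
        e,d=ray(c,a);d=d/np.linalg.norm(d);P=np.eye(3)-np.outer(d,d);A.append(P);b.append(P@e)
    return np.linalg.lstsq(np.vstack(A),np.hstack(b),rcond=None)[0]
E
python3 - <<'E'
from h import *
Z=dict(dry_box=0,plug_grip=.114,port=.09,tray=0,lid_handle=.139,lid_hinge=.085,cell_clamp=0,wash_bottle=0,meter=0,tape_roll=0,driver=0,jar=0,coin_holder=0)
s=observe();print(s['tool_pos'],s['tool_rot'],s['opening'],s['time'])
cs={}
for n in('scene','side'):
    cs[n]=read_camera(n);cv2.imwrite(f'pics/{n}0.png',cs[n]['img'])
for l in Z:
  for n in cs:
    for r in place_of(n,l):
      if r['conf']>.3: print(l,n,np.round(r['at']),round(r['conf'],2),np.round(atz(cs[n],r['at'],Z[l]),3))
E
```

```text
[ 0.19746198 -0.48601364  0.22606737] [-3.14009876e+00 -2.11357339e-04  3.85744263e-01] 0.0920512257618248 0.0Traceback (most recent call last):
  File "<stdin>", line 10, in <module>
  File "h.py", line 8, in atz
    e,d=ray(c,at); return e+d*(z-e[2])/d[2]
                                       ~^^^
IndexError: invalid index to scalar variable.
```

View pics/scene0.png

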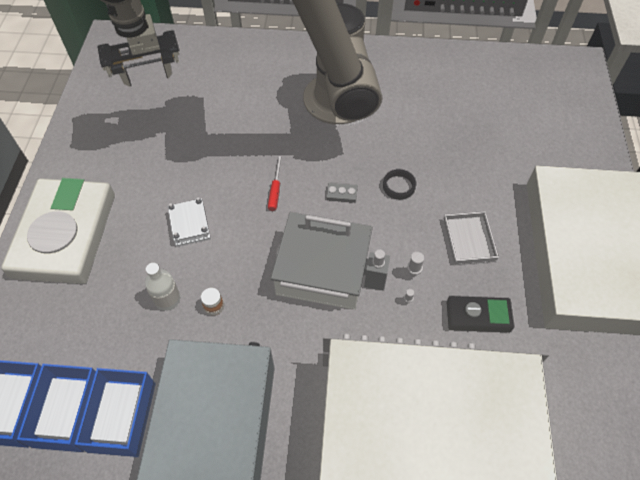

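View pics/side0.png

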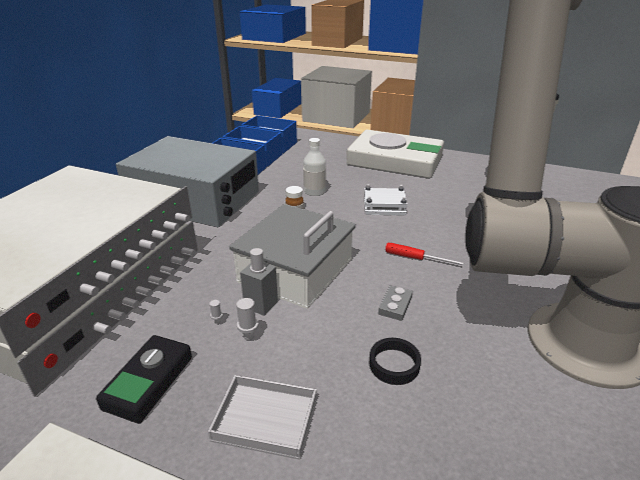

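The scene view shows three candidates for the plug: one in the port at (row 256, col 380), a larger one standing at (264, 416) and a smaller one at (295, 410). I choose the middle-sized one in the port. The tray is at (237, 470) and the handle at (223, 328). In the side view the same plugs are at (260, 257), (318, 246) and (310, 215).

```bash
python3 - <<'E'
from h import *
c=read_camera('scene');print(c['rotation'],c['eye'])
E
sed -i "s/np.array(c\['rotation'\])@v/rot(c['rotation'])@v/" h.py
cat >> h.py <<'E'
def rot(r):
    r=np.array(r,float)
    return r if r.shape==(3,3) else R.from_euler('xyz',r).as_matrix() if r.size==3 else R.from_quat(r).as_matrix()
E
python3 - <<'E'
from h import *
Z=dict(dry_box=0,plug_grip=.114,port=.09,tray=0,lid_handle=.139,lid_hinge=.085,cell_clamp=0,wash_bottle=0,meter=0,tape_roll=0,driver=0,jar=0,coin_holder=0)
cs={n:read_camera(n) for n in('scene','side')}
for l in Z:
  g={}
  for n in cs:
    g[n]=place_of(n,l)
    for r in g[n]:
      if r['conf']>.3: print(l,n,np.round(r['at']),round(r['conf'],2),np.round(atz(cs[n],r['at'],Z[l]),3))
  if g['scene'] and g['side']: print('   tri',np.round(tri(cs['scene'],g['scene'][0]['at'],cs['side'],g['side'][0]['at']),3))
a=cv2.resize(cs['scene']['img'][210:320,260:440],(720,440),interpolation=3)
cv2.imwrite('pics/crop.png',a)
E
```

```text
[-2.58067317e+00 -1.95636904e-03  1.65034071e+00] [1.31741605 0.05178764 1.33408904]
dry_box scene [270. 323.] 0.95 [0.6   0.001 0.   ]
dry_box side [269. 294.] 0.79 [ 0.607 -0.001  0.   ]
   tri [0.603 0.002 0.004]
plug_grip scene [220. 328.] 0.72 [0.522 0.009 0.114]
plug_grip scene [257. 378.] 0.71 [0.617 0.132 0.114]
plug_grip scene [259. 417.] 0.69 [0.616 0.222 0.114]
plug_grip scene [294. 410.] 0.48 [0.707 0.207 0.114]
plug_grip side [264. 253.] 0.85 [0.616 0.153 0.114]
plug_grip side [307. 211.] 0.69 [0.621 0.286 0.114]
plug_grip side [311. 246.] 0.61 [0.563 0.273 0.114]
   tri [0.591 0.065 0.118]
port scene [286. 313.] 0.67 [ 0.693 -0.015  0.09 ]
port scene [261. 380.] 0.65 [0.613 0.138 0.09 ]
port scene [258. 377.] 0.5 [0.605 0.13  0.09 ]
port scene [239. 470.] 0.43 [0.535 0.355 0.09 ]
port side [271. 259.] 0.98 [0.612 0.14  0.09 ]
   tri [ 0.668 -0.    -0.005]
tray scene [242. 470.] 0.77 [0.486 0.375 0.   ]
tray side [419. 265.] 0.61 [ 0.482  0.375 -0.   ]
   tri [ 0.484  0.375 -0.002]
lid_handle scene [220. 327.] 0.67 [0.541 0.006 0.139]
lid_handle side [227. 320.] 0.66 [0.
[... 610 characters left out ...]
-0.003]
tape_roll scene [186. 396.] 0.57 [0.321 0.181 0.   ]
tape_roll scene [257. 379.] 0.56 [0.551 0.141 0.   ]
tape_roll scene [271. 321.] 0.46 [ 0.605 -0.002  0.   ]
tape_roll side [366. 391.] 0.76 [0.327 0.195 0.   ]
   tri [ 0.324  0.185 -0.004]
driver scene [182. 278.] 0.77 [ 0.335 -0.146  0.   ]
driver side [258. 424.] 0.59 [ 0.343 -0.154  0.   ]
driver side [272. 291.] 0.51 [0.607 0.013 0.   ]
   tri [ 0.341 -0.144  0.007]
jar scene [308. 216.] 0.97 [ 0.726 -0.25   0.   ]
jar side [211. 293.] 0.81 [ 0.721 -0.242  0.   ]
   tri [ 0.725 -0.25  -0.004]
coin_holder scene [197. 341.] 0.65 [0.37  0.034 0.   ]
coin_holder side [304. 392.] 0.58 [0.37  0.033 0.   ]
   tri [0.37  0.034 0.   ]
```

View pics/crop.png

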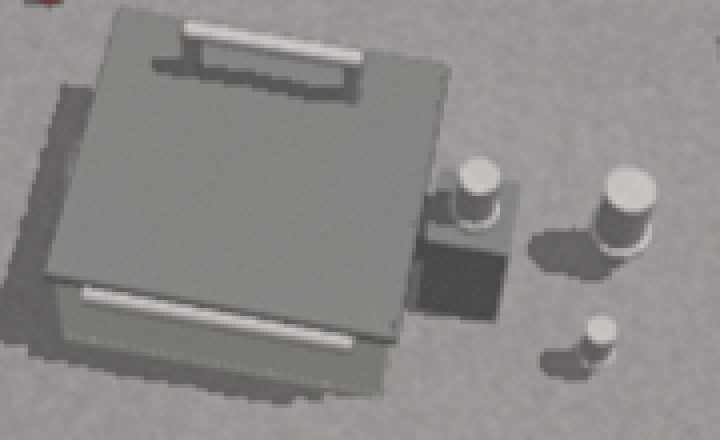

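```bash
python3 - <<'E'
from h import *
import cell
print(cell.grip_point_offset)
cs={n:read_camera(n) for n in('scene','side')}
S,D=cs['scene'],cs['side']
print('plug',tri(S,[257,378],D,[264,253]),'big',tri(S,[259,417],D,[311,246]),'small',tri(S,[294,410],D,[307,211]))
print('plug top',tri(S,[210+176/4,260+480/4],D,[253,257]))
a=atz(S,[217,306.2],.143);b=atz(S,[224.2,350],.143);print('handle',a,b,np.arctan2(*(-(b-a)[:2]*[1,-1])))
P=[[213.5,446],[211,486],[265,452],[259,496]]
for p in P:print(atz(S,p,.025))
T=cv2.resize(S['img'][200:275,435:510],(600,600),interpolation=3);cv2.imwrite('pics/tray.png',T)
E
python3 -m inch '[[[44,-30,0,0],[44,-30,0,0],[44,-30,0,0],[44,-30,0,0],[44,-30,0,0],[44,-30,0,0],[44,-30,0,0],[44,-30,0,0],[44,-30,0,0],[44,-30,0,0]]]' -1
```

```text
0.0188
plug [0.61884649 0.13677209 0.1072797 ] big [0.59048867 0.22984556 0.06985085] small [0.67398173 0.21776822 0.04317294]
plug top [0.61648573 0.13504453 0.12823093]
handle [ 0.5377893  -0.04399457  0.143     ] [0.5497355  0.06122015 0.143     ] -0.11305696932149098
[0.41986056 0.31222815 0.025     ]
[0.40335336 0.41776271 0.025     ]
[0.57394464 0.32233538 0.025     ]
[0.54778199 0.43311303 0.025     ]
time: 2.95
tool_pos: [0.4932, -0.0413, 0.2269]
tool_rot: [3.141, -0.0, 0.386]
contact_force: [0.1, -1.8, -0.6]
opening: 0.092
```

View pics/tray.png

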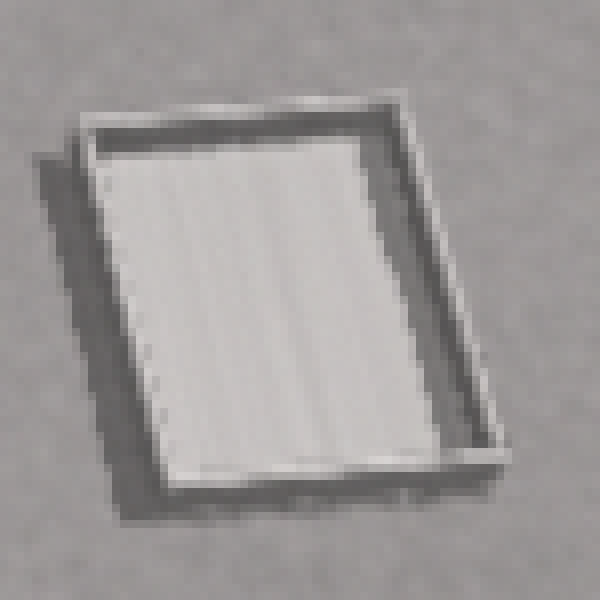

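The tray crop shows an empty tray, centred about (0.486, 0.371). Next I turn the tool, then move above the plug.

```bash
python3 -m inch '[[[0,0,0,-0.178],[0,0,0,-0.178],[0,0,0,-0.178],[0,0,0,-0.178],[0,0,0,-0.178],[0,0,0,-0.18],[48,26,0,0],[48,26,0,0],[48,26,0,0],[46,26,0,0]]]' -1
python3 - <<'E'
from h import *
s=observe();w=read_camera('wrist');cv2.imwrite('pics/w1.png',w['img']);print(s['tool_pos'],s['tool_rot'],np.round(w['T_tool_cam'],3).tolist(),w['fx'],w['cx'],w['cy'])
T=np.array(w['T_tool_cam']);Rw=R.from_euler('xyz',s['tool_rot']).as_matrix()
def wz(at,z):
    u=np.array([at[1]-w['cx'],at[0]-w['cy']]);r=np.linalg.norm(u);th=r/w['fx']
    d=Rw@T[:3,:3]@np.array([*(u/r*np.sin(th)),np.cos(th)]);e=s['tool_pos']+Rw@T[:3,3]
    return np.round(e+d*(z-e[2])/d[2],4)
for l,z in dict(plug_grip=.114,port=.09,lid_handle=.139,tray=0).items():
    for r in place_of('wrist',l)[:4]:print(l,np.round(r['at']),round(r['conf'],2),wz(r['at'],z))
E
```

```text
time: 4.2
tool_pos: [0.6183, 0.1355, 0.2267]
tool_rot: [3.141, 0.0, 1.456]
contact_force: [1.2, -0.8, -0.2]
opening: 0.0917
[0.61834675 0.1354933  0.22670606] [3.14127353e+00 1.93220133e-04 1.45591644e+00] [[0.0, -0.967, -0.256, 0.07], [1.0, 0.0, -0.0, 0.001], [0.0, -0.256, 0.967, -0.158], [0.0, 0.0, 0.0, 1.0]] 371.64829954431775 317.30818467895716 239.98632410220014
plug_grip [241. 316.] 0.75 [0.6172 0.1329 0.114 ]
plug_grip [123. 275.] 0.7 [0.5985 0.2238 0.114 ]
plug_grip [130. 361.] 0.69 [0.6592 0.2114 0.114 ]
tray [ 15. 165.] 0.92 [0.4787 0.376  0.    ]
```

View pics/w1.png

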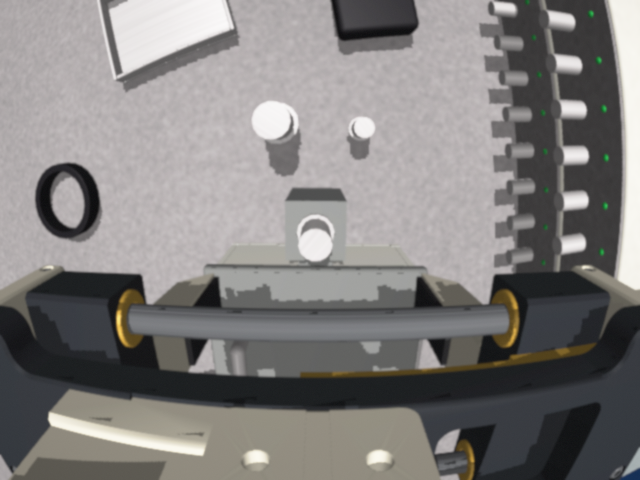

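The wrist view confirms the plug in the port at (243, 316), under the gripper. The larger plug at (122, 275) and the smaller at (128, 361) are clear of the fingers.

```bash
python3 -m inch '[[[0,0,40,0],[0,0,40,0],[0,0,30,0],[0,0,19,0],[0,0,0,0]]]' -1
python3 -m inch '[[[0,0,0,0],[0,0,0,0],[0,0,0,0],[0,0,0,0],[0,0,0,0],[0,0,0,0]]]' 1 35
```

```text
time: 5.08
tool_pos: [0.6162, 0.1325, 0.0967]
tool_rot: [-3.139, 0.001, 1.454]
contact_force: [-0.5, -1.1, -0.4]
opening: 0.0916
time: 5.82
tool_pos: [0.6174, 0.134, 0.0977]
tool_rot: [-3.142, 0.0, 1.456]
contact_force: [0.0, 0.7, 0.3]
opening: 0.0362
```

```bash
python3 -m inch '[[[0,0,0,0],[0,0,0,0],[0,0,0,0]]]'
python3 -m inch '[[[0,0,-2,0],[0,0,-3,0],[0,0,-4,0],[0,0,-5,0],[0,0,-8,0],[0,0,-10,0],[0,0,-20,0],[0,0,-30,0],[0,0,0,0]]]'
```

```text
time: 6.2
tool_pos: [0.6173, 0.1339, 0.0976]
tool_rot: [-3.141, 0.0, 1.456]
contact_force: [0.2, -0.9, -0.2]
opening: 0.0234
time: 7.32
tool_pos: [0.6191, 0.1341, 0.1831]
tool_rot: [3.135, -0.001, 1.456]
contact_force: [-0.1, -0.2, -1.0]
opening: 0.0236
```

```bash
python3 -m inch '[[[44,-32,0,0],[44,-32,0,0],[44,-32,0,0],[44,-32,0,0],[43,-30,0,0],[0,0,0,0],[0,0,0,0]]]'
python3 - <<'E'
from h import *
s=observe();print(s['tool_pos'])
for n in('scene','wrist'):
    cv2.imwrite(f'pics/{n}2.png',read_camera(n)['img'])
a=cv2.imread('pics/scene2.png')[150:320,300:530];b=cv2.imread('pics/wrist2.png')
cv2.imwrite('pics/two.png',np.hstack([cv2.resize(a,(400,296)),cv2.resize(b,(395,296))]))
E
```

```text
time: 8.2
tool_pos: [0.4855, 0.3692, 0.179]
tool_rot: [-3.141, 0.001, 1.456]
contact_force: [0.8, -0.4, -0.2]
opening: 0.0234
[0.48552845 0.36916285 0.17902532]
```

View pics/two.png

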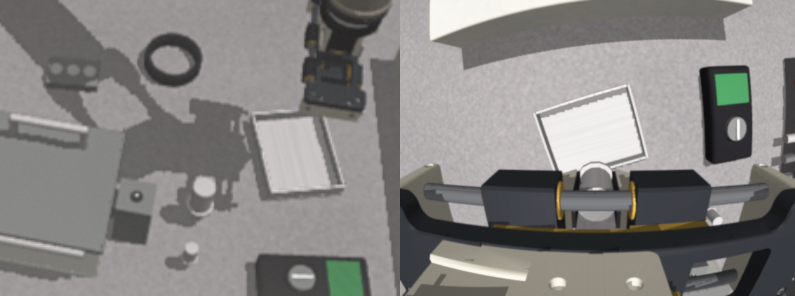

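The port is empty (black hole at crop (136, 196)) and the plug is in the fingers. The tray is nearly under it, so I nudge 8 mm and −5 mm and lower.

```bash
python3 -m inch '[[[8,-5,20,0],[0,0,40,0],[0,0,30,0],[0,0,20,0],[0,0,15,0],[0,0,8,0],[0,0,4,0],[0,0,0,0]]]'
```

```text
time: 9.3
tool_pos: [0.4819, 0.3782, 0.043]
tool_rot: [3.141, -0.0, 1.456]
contact_force: [-0.8, -0.4, 0.2]
opening: 0.0233
```

```bash
python3 -m inch '[[[0,0,3,0],[0,0,2,0],[0,0,0,0],[0,0,0,0]]]'
python3 - <<'E'
from h import *
s=observe();c=read_camera('scene');i=c['img'];side=read_camera('side')['img']
cv2.imwrite('pics/t3.png',np.hstack([cv2.resize(i[170:290,420:540],(400,400)),cv2.resize(side[320:470,190:340],(400,400))]))
E
```

```text
time: 9.8
tool_pos: [0.4816, 0.3782, 0.0378]
tool_rot: [3.141, -0.0, 1.456]
contact_force: [-0.7, 0.1, -0.7]
opening: 0.0235
```

View pics/t3.png

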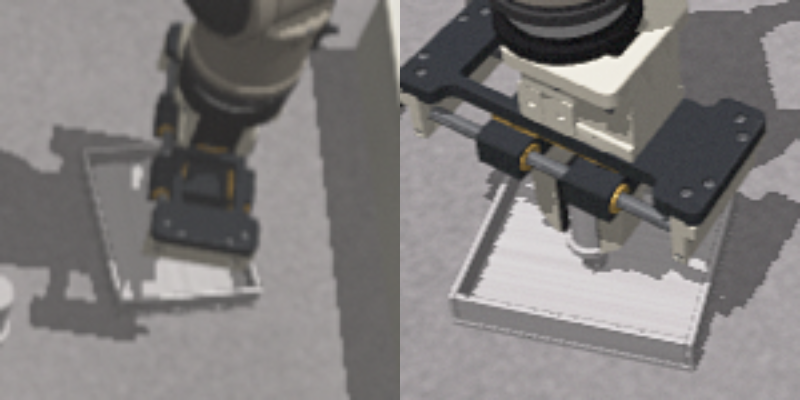

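The plug's stem and flange show over the middle of the tray floor in the side view, at about (240, 590). I lower the last 2 mm and release.

```bash
python3 -m inch '[[[0,0,2,0],[0,0,0,0]]]'
python3 -m inch '[[[0,0,0,0],[0,0,0,0],[0,0,0,0],[0,0,0,0],[0,0,0,0],[0,0,0,0],[0,0,0,0],[0,0,0,0]]]' -1
python3 -m inch '[[[0,0,-10,0],[0,0,-30,0],[0,0,-50,0],[0,0,-50,0],[0,0,-50,0],[0,0,0,0]]]'
python3 - <<'E'
from h import *
s=observe();i=read_camera('scene')['img'];side=read_camera('side')['img']
cv2.imwrite('pics/t4.png',np.hstack([cv2.resize(i[170:290,420:540],(400,400)),cv2.resize(side[320:470,190:340],(400,400))]))
cs={n:read_camera(n) for n in('scene','side')}
for n,z in(('scene',.139),('side',.139)):
  for r in place_of(n,'lid_handle')[:2]:print(r['conf'],r['at'],atz(cs[n],r['at'],z))
  for r in place_of(n,'plug_grip')[:5]:print('plug',r['conf'],r['at'],atz(cs[n],r['at'],.052))
E
```

```text
time: 10.15
tool_pos: [0.4816, 0.3781, 0.0356]
tool_rot: [3.142, 0.0, 1.456]
contact_force: [0.0, -0.2, -1.0]
opening: 0.0232
time: 11.15
tool_pos: [0.4816, 0.3781, 0.0357]
tool_rot: [3.142, 0.0, 1.456]
contact_force: [0.1, 0.2, -0.7]
opening: 0.0913
time: 11.9
tool_pos: [0.4834, 0.3793, 0.2314]
tool_rot: [3.133, -0.006, 1.456]
contact_force: [-0.6, 0.2, -0.6]
opening: 0.0921
0.83 [219.2, 330.1] [0.53682575 0.01313133 0.139     ]
0.67 [181.9, 277.6] [ 0.43691469 -0.12484718  0.139     ]
plug 0.84 [259.4, 416.0] [0.58063627 0.22912582 0.052     ]
plug 0.69 [292.6, 409.5] [0.67258744 0.21330928 0.052     ]
plug 0.46 [230.4, 474.3] [0.48431022 0.37671513 0.052     ]
0.56 [224.0, 319.4] [0.54016861 0.00773735 0.139     ]
plug 0.92 [313.0, 245.8] [0.60009238 0.21884878 0.052     ]
plug 0.83 [400.9, 261.9] [0.47995144 0.38094429 0.052     ]
plug 0.55 [305.4, 213.3] [0.66722953 0.22333128 0.052     ]
```

View pics/t4.png

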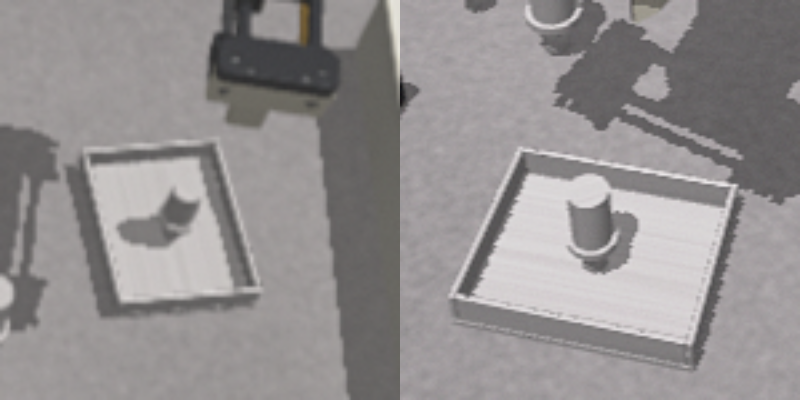

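The plug stands free in the tray, at about (210, 180) in the left view. Next I move to the handle at about (0.542, 0.008).

```bash
python3 -m inch '[[[-51,15,0,0],[-51,15,0,0],[-51,15,0,0],[-51,15,0,0],[-52,14,0,0],[-52,14,0,0],[-52,14,0,0],[0,0,0,0],[0,0,0,0]]]' -1
python3 - <<'E'
from h import *
s=observe();w=read_camera('wrist');cv2.imwrite('pics/w5.png',w['img']);print(s['tool_pos'],s['tool_rot'])
T=np.array(w['T_tool_cam']);Rw=R.from_euler('xyz',s['tool_rot']).as_matrix()
def wz(at,z):
    u=np.array([at[1]-w['cx'],at[0]-w['cy']]);r=np.linalg.norm(u);th=r/w['fx']
    d=Rw@T[:3,:3]@np.array([*(u/r*np.sin(th)),np.cos(th)]);e=s['tool_pos']+Rw@T[:3,3]
    p=e+d*(z-e[2])/d[2];return p.round(4),(Rw.T@(p-s['tool_pos'])).round(4)
for l,z in dict(lid_handle=.139).items():
    for r in place_of('wrist',l)[:4]:print(l,np.round(r['at']),round(r['conf'],2),wz(r['at'],z))
E
```

```text
time: 13.42
tool_pos: [0.5414, 0.0091, 0.2253]
tool_rot: [-3.141, -0.0, 1.455]
contact_force: [0.8, 0.0, 0.4]
opening: 0.0921
[0.54139418 0.00906502 0.22528758] [-3.14063138e+00 -4.10545269e-04  1.45512956e+00]
lid_handle [249. 319.] 0.86 (array([0.5431, 0.0077, 0.139 ]), array([-0.0012,  0.0019,  0.0863]))
```

View pics/w5.png

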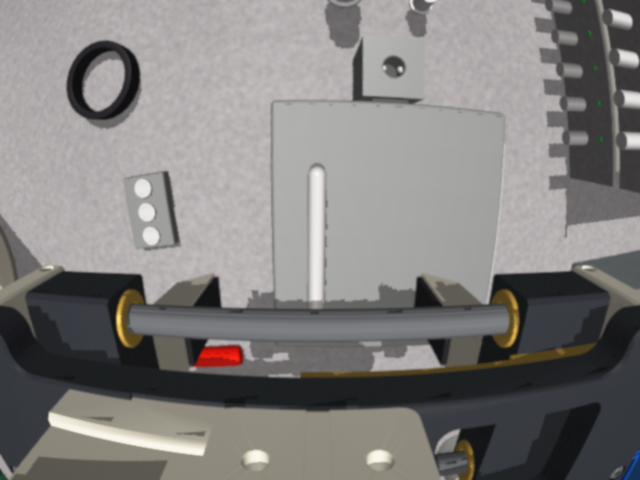

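The bar runs straight down the image at column 317, parallel to the pads and centred within 2 mm. I descend and grip it.

```bash
python3 -m inch '[[[-1,1,40,0],[0,0,30,0],[0,0,20,0],[0,0,14,0],[0,0,0,0]]]' -1
python3 -m inch '[[[0,0,0,0],[0,0,0,0],[0,0,0,0],[0,0,0,0],[0,0,0,0],[0,0,0,0],[0,0,0,0],[0,0,0,0],[0,0,0,0],[0,0,0,0]]]' 1 55
```

```text
time: 14.15
tool_pos: [0.542, 0.0085, 0.121]
tool_rot: [-3.14, 0.0, 1.457]
contact_force: [0.3, -0.0, 0.4]
opening: 0.0915
time: 15.4
tool_pos: [0.5402, 0.0079, 0.1215]
tool_rot: [-3.136, 0.0, 1.456]
contact_force: [-9.0, 0.9, 4.8]
opening: 0.0103
```

```bash
python3 -m inch '[[[0,-2,0,0],[0,0,0,0],[0,0,0,0]]]'
python3 -m inch '[[[0,0,-1,0],[0,0,-1,0],[0,0,0,0]]]'
```

```text
time: 15.78
tool_pos: [0.5403, 0.0079, 0.1215]
tool_rot: [-3.141, 0.0, 1.456]
contact_force: [-1.5, -0.4, -0.5]
opening: 0.0107
time: 16.15
tool_pos: [0.5407, 0.0079, 0.1229]
tool_rot: [-3.141, -0.0, 1.456]
contact_force: [5.0, 0.7, -12.7]
opening: 0.0102
```

```bash
python3 -m inch '[[[0,0.3,-1,0],[0,0.4,-1,0],[0,0.4,-1,0],[0,0.4,-1,0],[0,0,0,0]]]'
python3 -m inch '[[[0,0.5,-1.5,0],[0,0.5,-1.5,0],[0,0.6,-1.5,0],[0,0.6,-1.5,0],[0,0,0,0],[0,0,0,0]]]'
```

```text
time: 16.77
tool_pos: [0.5431, 0.0076, 0.129]
tool_rot: [3.138, 0.0, 1.456]
contact_force: [5.5, -0.2, -2.6]
opening: 0.0102
time: 17.52
tool_pos: [0.5451, 0.0072, 0.1342]
tool_rot: [3.139, 0.0, 1.456]
contact_force: [7.9, -1.3, -8.1]
opening: 0.0104
```

```bash
python3 -m inch '[[[0,1,-1.5,0],[0,1,-1.5,0],[0,1,-1.5,0],[0,0.8,-1.5,0],[0,0.8,-1.5,0],[0,0.8,-1.5,0],[0,0,0,0],[0,0,0,0]]]'
python3 - <<'E'
from h import *
side=read_camera('side')['img'];s=observe();print(s['time'],s['tool_pos'],s['contact_force'])
i=read_camera('scene')['img']
cv2.imwrite('pics/t6.png',np.hstack([cv2.resize(side[170:320,210:380],(453,400)),cv2.resize(i[170:340,250:400],(340,400))]))
E
```

```text
time: 18.52
tool_pos: [0.5492, 0.0068, 0.1427]
tool_rot: [-3.141, 0.0, 1.456]
contact_force: [-0.3, -2.6, -5.3]
opening: 0.0106
18.575 [0.54917646 0.00677758 0.14268611] [ 0.83058072 -2.15166904 -5.44104146]
```

View pics/t6.png

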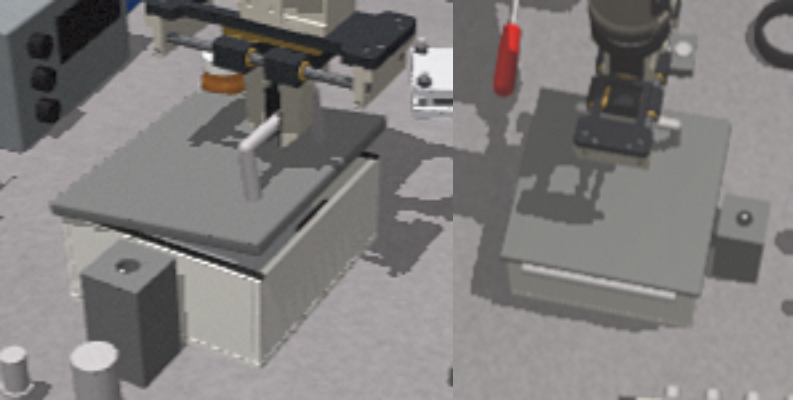

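The lid is visibly ajar: from the bar's rise, about 0.14 rad or 27 mm, and about 22 mm by pixel scale at the front corner. I let it settle, make a last check and hand in.

```bash
python3 -m inch '[[[0,0,0,0],[0,0,0,0],[0,0,0,0],[0,0,0,0]]]'
python3 - <<'E'
from h import *
c=read_camera('side');s=observe();print(s['tool_pos'],s['contact_force'],s['opening'])
for r in place_of('side','plug_grip')[:5]:print(r['conf'],r['at'],atz(c,r['at'],.052))
print(hand_in())
E
```

```text
time: 19.12
tool_pos: [0.5492, 0.0068, 0.1427]
tool_rot: [-3.141, 0.0, 1.456]
contact_force: [-2.5, -3.1, -4.5]
opening: 0.0102
[0.54919492 0.00680982 0.1426358 ] [-3.10486563 -3.03017439 -4.28012059] 0.010829915709870753
0.88 [311.6, 246.2] [0.60132798 0.21520771 0.052     ]
0.79 [400.6, 257.4] [0.48646377 0.3830052  0.052     ]
0.7 [305.2, 211.2] [0.6711986  0.22433413 0.052     ]
the job is handed in; nothing more can be done
None
```

I pulled the middle-sized plug out of the port and left it standing in the tray. I then gripped the lid's handle, eased the lid off its seal in small steps, and handed in at about 19 s while still holding it ajar.

**Last checks:**
- **Plug:** it was still in the tray at about (0.486, 0.383), close to the tray's centre and clear of the fingers.
- **Lid:** the gripper had risen 21 mm and was not moving. That puts the lid at about 0.14 rad, with its front edge about 27 mm up. A rough pixel estimate gave about 22 mm; both are within 15 to 40 mm.
- **Hold:** the force sensor read 4 to 5 N of downward load.
- **Bystanders:** I never touched them on purpose and saw none moved, but I did not measure their positions again at the end.

One reading disagreed: on the 12 mm bar the finger opening read 10 to 11 mm. I took this for finger give under the 55 N grip, and the lid held without visible slip.

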